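Set the lathe speed with the orange thumbwheel

TASK

Set the lathe to the speed the turner has marked: roll the orange thumbwheel by its exposed rim until the red pointer in that box's window stands at the yellow clip (not at the white one). Leave the setting of the other box, the one with the blue thumbwheel, alone.

Things in the scene. Friction and masses are not known exactly. Their poses are not given: they have to be found in the camera images.
- speed_rim (a point): Top of the orange thumbwheel's rim (unpressed), mid-width, 85 mm over the bench. Wheel 76 mm diameter, 22 wide, axle along x; its top 13 mm stands out of the lid of a fixed grey box 130 (x) x 200 (y) x 72 mm. y: the way the rim rolls, z up. Axle sprung: yields 6 mm down, 1 N + 1.5 N/mm; a shut fingertip pressed 3 mm in and drawn level along y rolls it by friction; it stays where left.
- speed_pointer (a point): Middle of that box's red pointer, a bar 10 mm (y) x 32 mm (x) under a clear window (36 x 150 mm, long side along y), 5 mm below the lid (bobs with the sprung axle); the window's centre line is 48 mm to the +x side of the rim point. The wheel drives it along y, the same way as the top of the rim, 1.5 mm per mm of rim. Starts near mid-window. Axes as the rim point's.
- yellow_mid (a point): Yellow clip marking the wanted speed, fixed on the orange wheel's box by the +x edge of the window: 22 mm (x) x 16 mm (y), 13 mm high; point at its middle, 4 mm above the lid. 30 to 46 mm to either side (y) of mid-window; a like white clip, of no account, is on the other side. Axes as the rim point's.
- dust_pointer (a point): Middle of the red pointer of the other box, which has the same sizes and axes but a blue thumbwheel and no clips: the dust extraction, whose setting must stay. The top of the blue rim is 48 mm to the -x side of the window's centre line and 13 mm above the lid.

How it is judged:
By the outcome, as a careful person would: the job done as asked, in the order asked, and still so for the second after the job is handed in, with the robot touching nothing.
It also fails if it takes over 32 s, if anything falls off the work surface, if the arm or the gripper's body presses on something with over 40 N, if the wrist force passes 120 N, or if a joint passes its speed limit or range.

ROBOT

A 7-joint arm with a two-finger parallel gripper is mounted at the origin on the work surface. World frame = base frame: x ahead of the robot, y to its left, z up, the work surface at z = 0. Lengths are in mm, angles in rad, forces in N, time in s.
With the tool pointing down it reaches from about 350 to 900 mm from the base axis. Payload 19.9 kg.
Tool frame: the origin (TCP) lies at the very end of the fingers, on their centre line; the grasp point (between the pads) lies 19 mm behind it; z points along the fingers, y is the line along which they close (so a half turn about z gives the same grasp; the last joint's range is limited). The gripper opens to 94 mm and grips with 3 to 60 N. Pads are 16 mm wide; open, the fingers measure 119 mm over their backs; the gripper's body (75 mm by 177 mm) begins 78 mm behind the grasp point.
Start: joints at [1.272, 0.417, -0.01, 1.614, 0.005, 1.111, -0.053], TCP at [159.34, -604.326, 205.425] pointing down, gripper open.
Joint ranges: [-2.81, 2.81], [-0.39, 2.02], [-1.27, 1.25], [0.06, 2.57], [-1.19, 4.33], [0.19, 2], [-2.82, 2.82]. Speed limits (rad/s): [1.89, 1.89, 2.39, 2.39, 3.01, 3.01, 3.01].

INTERFACE

Orientations are given as a rotation vector (axis times angle).
In Python, from bench import readout, optics, ticket gives the robot as it stands.
- The arm moves only by the tool apply_moves, never from a script. Its argument "rows" is a list of rows, each a list of 7 numbers: the opening, from 0 (shut) to 1 (fully open), then the shift along the world's x, y, z in units of 40 mm (1.0 is 40 mm), then the turn, a rotation vector about the world's x, y, z in units of 5 degrees (1.0 is 5 degrees). In form: [[fingers, tx, ty, tz, wx, wy, wz], ...]. A call has 1 to 20 rows; each row is the pose to reach, as a shift and turn from the pose commanded when the call began; what a row does not reach only later rows make up. A row lasts 1/10 s, in which the tool goes at most 50 mm and 8.59 degrees, less where a joint would pass 70% of its speed; a pose out of reach is approached as far as the arm can. A call with a gripper value outside its range is refused whole. The fingers move at their own pace and stop on an object; the grip force is fixed at half the most. Time passes only in rows, so rows that repeat a pose let the fingers close. It gives the time, the measured TCP pose, the force, the opening and the grip force at its end, in the units of the state.
- readout.read_state(): the state, without advancing time (a new reading comes with each control period).
- optics.grab_frame(name): name is "side" or "top"; returns the picture (420x560x3 uint8, red, green, blue); there is no depth.
- optics.camera_params(name): a dict with "intrinsics" (3x3 intrinsics, pixels), "k1" (the pictures are not rectified: a ray, as slopes to the right and down, at radius r is drawn at 1 + k1 r^2 times it, then the intrinsics apply), "origin" and "rotation" of the camera in the world. Camera axes: x right, y down, z forward; pixel columns grow to the right and rows downward; lengths in mm; the calibration is good to about 2 mm. A picture is of the moment at which its call begins. camera_params takes no time and is no camera call.
- ticket.close_job(): hands the job in; it is judged then, once.
The state is a dict: "clock": time; "joint_positions": joint angles; "qd": joint speeds; "tau": joint torques, N m; "tcp_pos": TCP position; "ee_rot": TCP orientation; "contact_force": force on the tool from outside, world axes, zero at the start; "ft_torque": the same for the moment, N m; "finger_gap": opening from 0.0 (shut) to 1.0 (fully open); "grip_force": force on a finger pad.
Only numpy, scipy, OpenCV 4.12 (cv2) and the standard library are available. Lean on these libraries where they do the work, as an engineer would, in place of code of your own. Each camera call takes 0.05 s, during which the arm holds its last target. There are 200 camera calls.

## Working session

There is one attempt and no reset: what is moved stays moved. The work goes in short steps, Python scripts to look and compute and a tool call to move; the robot and the scene stay as the last step left them, time stands still between calls to the robot, and variables do not carry over. Pictures are saved under pics/ and viewed, at most 10 in all, crops included, and the job is handed in when it is done.

Besides the shell and the picture viewer there is one more tool, called after "Call:" by a JSON object that holds its "fn" and its "kwargs", one argument or row to a line. apply_moves: Moves the arm, as the interface text tells. Its arguments: {"type":"object","properties":{"rows":{"type":"array","items":{"type":"array","items":{"type":"number"}}}},"required":["rows"]}

```bash
mkdir -p pics; cat > h.py <<'E'
import numpy as np, cv2
from bench import readout, optics, ticket
def grab(name, fn):
    im=optics.grab_frame(name); cv2.imwrite('pics/'+fn, cv2.cvtColor(im,cv2.COLOR_RGB2BGR)); return im
def ray(name,uv):
    p=optics.camera_params(name); K=np.array(p['intrinsics'])
    d=np.linalg.solve(K,np.array([uv[0],uv[1],1.])); r=np.hypot(d[0],d[1]); s=r
    for _ in range(30): s=r/(1+p['k1']*s*s)
    if r>0: d[:2]*=s/r
    d=np.array(p['rotation'])@d
    return np.array(p['origin'],float),d/np.linalg.norm(d)
def at_z(name,uv,z):
    o,d=ray(name,uv); return o+d*(z-o[2])/d[2]
def tri(uvs,uvt):
    o1,a=ray('side',uvs);o2,b=ray('top',uvt)
    t=np.linalg.lstsq(np.c_[a,-b],o2-o1,rcond=None)[0]
    p,q=o1+a*t[0],o2+b*t[1]; return (p+q)/2,np.linalg.norm(p-q)
E
python3 - <<'E'
from h import *
a=grab('side','s0.png');b=grab('top','t0.png')
for n in('side','top'):
    print(n,optics.camera_params(n))
s=readout.read_state();print(s)
E
```

```text
side {'intrinsics': array([[446.18773347,   0.        , 277.31487425],
       [  0.        , 446.18773347, 210.54505532],
       [  0.        ,   0.        ,   1.        ]]), 'k1': -0.06023943570300639, 'origin': array([410.28524128, 518.1158662 , 444.30567756]), 'rotation': array([-0.3445424 ,  2.57702581, -1.4737727 ])}
top {'intrinsics': array([[546.2934773 ,   0.        , 273.20554689],
       [  0.        , 546.2934773 , 209.93189814],
       [  0.        ,   0.        ,   1.        ]]), 'k1': -0.1373014343880167, 'origin': array([ 482.799283  ,  -25.33724929, 1179.08981638]), 'rotation': array([-2.17918829,  2.20414088, -0.06018184])}
{'clock': 0.1, 'joint_positions': array([ 1.27151589,  0.41792591, -0.01031416,  1.6140901 ,  0.00470841,
        1.1106773 , -0.05301205]), 'qd': array([-1.56623484e-05, -1.19156600e-03, -4.93357111e-04,  2.23306861e-04,
       -8.63469645e-04,  2.34646495e-04, -3.20969562e-04]), 'tau': array([ 1.25733142e-03, -8.52575827e+01,  6.40532076e-01, -4.26696610e+01,
       -4.87619836e-02,  1.63571443e-02,  9.00933105e-05]), 'tcp_pos': array([ 159.2459939 , -604.03785603,  204.8905667 ]), 'ee_rot': array([-3.11448704e+00, -4.03680202e-01,  3.52732875e-04]), 'contact_force': array([-0.06209318, -0.06461485,  0.43811528]), 'ft_torque': array([-0.0102804 , -0.00790801, -0.02584578]), 'grip_force': 0.0, 'finger_gap': 0.9981586652518931}
```

View pics/s0.png

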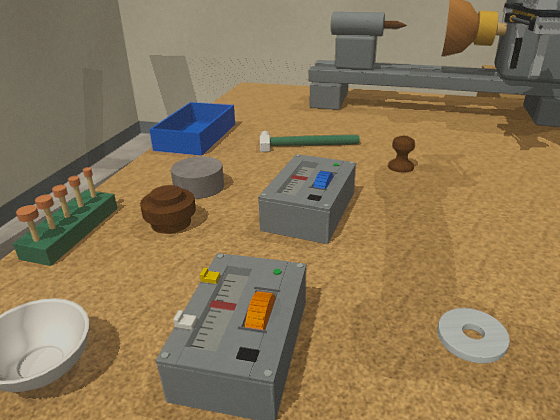

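View pics/t0.png

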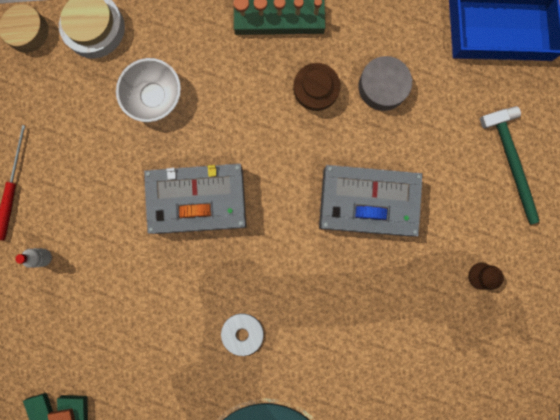

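The side view shows the orange box near the camera: yellow clip (210,276), white clip (185,321), pointer (222,305), wheel (259,310). In the top view the orange box is on the left: yellow (212,171), white (171,173), pointer (194,187), wheel (195,211). The blue pointer is at (375,188). Next I'll segment these and triangulate.

```bash
sed -i "s/np.array(p\['rotation'\])@d/cv2.Rodrigues(np.array(p['rotation'],float))[0]@d/" h.py
cat >> h.py <<'E'
def seg(im,col,box):
    x0,y0,x1,y1=box; h=cv2.cvtColor(im[y0:y1,x0:x1],cv2.COLOR_RGB2HSV).astype(int); H,S,V=h[...,0],h[...,1],h[...,2]
    m={'red':((H<4)|(H>170))&(S>120)&(V>70),'orange':(H>=5)&(H<20)&(S>180)&(V>120),'yellow':(H>=21)&(H<34)&(S>150)&(V>120)}[col]
    n,l,st,c=cv2.connectedComponentsWithStats(m.astype(np.uint8))
    k=1+st[1:,4].argmax(); return c[k]+[x0,y0],(st[k]+[x0,y0,0,0,0]).tolist()
E
python3 - <<'E'
from h import *
a=cv2.cvtColor(cv2.imread('pics/s0.png'),4);b=cv2.cvtColor(cv2.imread('pics/t0.png'),4)
for c,bs,bt,z in(('yellow',(190,260,230,290),(200,160,225,182),76),('red',(200,290,245,320),(180,172,208,200),67),('orange',(235,280,285,335),(170,198,222,222),85),('red',(285,165,315,190),(360,172,390,202),67)):
    u,su=seg(a,c,bs);v,sv=seg(b,c,bt)
    print(c,u.round(1),su,v.round(1),sv,'tri',*[np.round(q,1) for q in tri(u,v)],'top@z',at_z('top',v,z).round(1),'side@z',at_z('side',u,z).round(1))
# lid corners (screws) in top: direction of the long side
for uv in((150,231),(241,225),(150,198),(236,168)): print(uv,at_z('top',uv,72).round(1))
B=cv2.resize(b[155:245,135:255],None,fx=6,fy=6,interpolation=2);cv2.imwrite('pics/z0.png',B[...,::-1])
E
```

```text
yellow [208.4 276.1] [200, 267, 20, 17, 204] [211.6 170. ] [208, 165, 8, 11, 79] tri [629.  101.   76.7] 1.3 top@z [628.5 100.8  76. ] side@z [630.1 100.4  76. ]
red [222.5 304.8] [210, 300, 26, 10, 148] [194.2 187.1] [192, 180, 5, 15, 52] tri [595.3 138.1  67.1] 1.0 top@z [594.9 137.9  67. ] side@z [595.8 138.1  67. ]
orange [257.4 309.8] [245, 292, 28, 38, 674] [194.1 210.3] [180, 205, 30, 12, 310] tri [548.5 138.2  70. ] 3.4 top@z [546.  135.6  85. ] side@z [544.5 153.8  85. ]
red [299.1 177.3] [291, 175, 17, 5, 48] [374.5 188.9] [373, 182, 4, 15, 57] tri [ 586.9 -232.1   67.1] 0.0 top@z [ 586.9 -232.1   67. ] side@z [ 586.9 -232.2   67. ]
(150, 231) [505.5 228.4  72. ]
(241, 225) [515.9  42.   72. ]
(150, 198) [573.1 228.4  72. ]
(236, 168) [632.4  51.4  72. ]
```

View pics/z0.png

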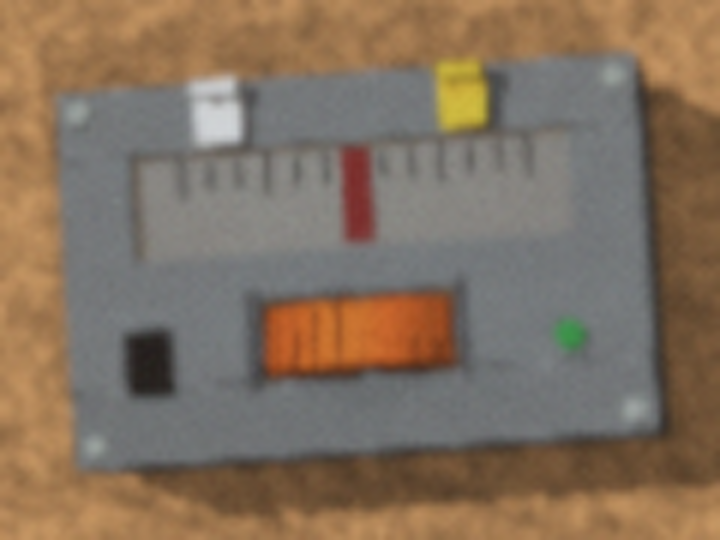

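Call:
{"fn": "apply_moves", "kwargs": {
  "rows": [
    [0,9.68,18.83,-1,0,0,-2.3],
    [0,9.68,18.83,-1,0,0,-2.3],
    [0,9.68,18.83,-1,0,0,-2.3],
    [0,9.68,18.83,-1,0,0,-2.3],
    [0,9.68,18.83,-1,0,0,-2.3],
    [0,9.68,18.83,-1,0,0,-2.3],
    [0,9.68,18.83,-1,0,0,-2.3],
    [0,9.68,18.83,-1,0,0,-2.3],
    [0,9.68,18.83,-1,0,0,-2.3],
    [0,9.68,18.83,-1,0,0,-2.3],
    [0,9.68,18.83,-1,0,0,-2.3],
    [0,9.68,18.83,-1,0,0,-2.3],
    [0,9.68,18.83,-1,0,0,-2.3],
    [0,9.68,18.83,-1,0,0,-2.3],
    [0,9.68,18.83,-1,0,0,-2.3],
    [0,9.68,18.83,-1,0,0,-2.3],
    [0,9.68,18.83,-1,0,0,-2.3],
    [0,9.68,18.83,-1,0,0,-2.3],
    [0,9.68,18.83,-1,0,0,-2.3],
    [0,9.68,18.83,-1,0,0,-2.3]
  ]
}}

```text
clock: 2.1
tcp_pos: [546.2, 147.8, 165.2]
ee_rot: [3.14, 0.088, -0.001]
contact_force: [-0.5, 0.8, -0.2]
finger_gap: 0.001
grip_force: 0.0
```

Call:
{"fn": "apply_moves", "kwargs": {
  "rows": [
    [0,0,0,-0.8,0,0,0],
    [0,0,0,-1.5,0,0,0],
    [0,0,0,-1.8,0,0,0],
    [0,0,0,-1.95,0,0,0],
    [0,0,0,-2.02,0,0,0],
    [0,0,0,-2.08,0,0,0],
    [0,0,0,-2.08,0,0,0],
    [0,0,0,-2.08,0,0,0]
  ]
}}

```text
clock: 2.9
tcp_pos: [547.0, 149.0, 83.0]
ee_rot: [-3.14, -0.09, -0.002]
contact_force: [-0.8, -0.8, 2.9]
finger_gap: 0.005
grip_force: 1.3
```

```bash
python3 - <<'E'
from h import *
grab('side','s1.png')
s=readout.read_state();print(s['tcp_pos'],s['contact_force'])
E
```

```text
[546.92038893 148.98251648  82.88322191] [-0.38802157  1.00572269  2.67293586]
```

View pics/s1.png

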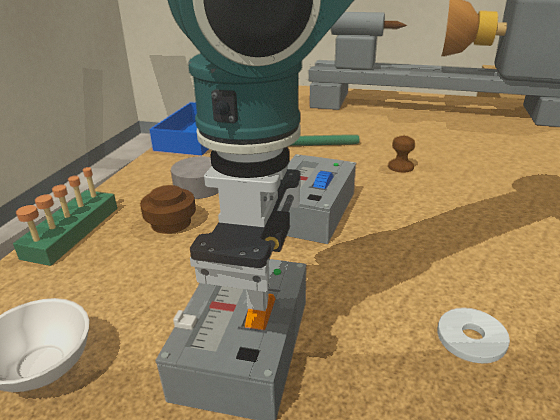

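The pointer is still visible past the finger at (222,306), and contact force is about 2.7 N. I'll draw the rim about 20 mm first, then check.

Call:
{"fn": "apply_moves", "kwargs": {
  "rows": [
    [0,0,0,-0.03,0,0,0],
    [0,0,-0.06,-0.03,0,0,0],
    [0,0.01,-0.13,-0.03,0,0,0],
    [0,0.01,-0.2,-0.03,0,0,0],
    [0,0.02,-0.27,-0.03,0,0,0],
    [0,0.02,-0.34,-0.03,0,0,0],
    [0,0.03,-0.41,-0.03,0,0,0],
    [0,0.03,-0.48,-0.03,0,0,0],
    [0,0.03,-0.5,-0.03,0,0,0],
    [0,0.03,-0.5,-0.03,0,0,0]
  ]
}}

```text
clock: 3.95
tcp_pos: [548.1, 128.4, 81.3]
ee_rot: [3.14, 0.089, 0.001]
contact_force: [1.4, -1.2, 6.0]
finger_gap: 0.004
grip_force: 2.8
```

```bash
cat >>h.py <<'E'
YB=np.array([-.06,.998,0]); YEL=np.array([629.,101.,76.7])
def check(fn,z=64.,bs=(185,270,248,325)):
    a=grab('side',fn); u,su=seg(a,'red',bs); p=at_z('side',u,z)
    print('red',u.round(1),su,p.round(1),'to go (pointer, +y box)',((YEL-p)@YB).round(1))
    s=readout.read_state();print(s['clock'],s['tcp_pos'].round(1),s['contact_force'].round(1))
E
python3 -c "
from h import *
check('s2.png')"
```

```text
red [229.9 290.6] [218, 286, 25, 10, 140] [598.  107.3  64. ] to go (pointer, +y box) -8.2
4.0 [548.1 128.4  81.3] [-0.  -1.3  5.9]
```

View pics/s2.png

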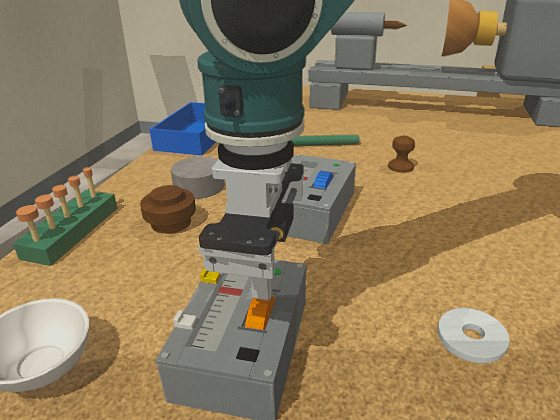

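The pointer now shows at (230,291), just short of the yellow clip at (209,277). The 1.5 ratio holds, and about 5.4 mm of rim is left.

Call:
{"fn": "apply_moves", "kwargs": {
  "rows": [
    [0,0,-0.05,0,0,0,0],
    [0,0.01,-0.1,0,0,0,0],
    [0,0.01,-0.135,0,0,0,0],
    [0,0.01,-0.135,0,0,0,0],
    [0,0.01,-0.135,0,0,0,0]
  ]
}}

```text
clock: 4.5
tcp_pos: [548.2, 123.2, 81.0]
ee_rot: [3.14, 0.089, 0.0]
contact_force: [1.1, -2.2, 3.5]
finger_gap: 0.002
grip_force: 2.1
```

```bash
python3 -c "
from h import *
check('s3.png')"
```

```text
red [232.1 285.8] [220, 282, 25, 9, 135] [598.6  97.7  64. ] to go (pointer, +y box) 1.5
4.55 [548.2 123.2  81. ] [ 1.1 -2.1  4.1]
```

Now I'll lift straight off and move aside to check from both views.

Call:
{"fn": "apply_moves", "kwargs": {
  "rows": [
    [0,0,0,0.1,0,0,0],
    [0,0,0,0.5,0,0,0],
    [0,0,0,1.5,0,0,0],
    [0,0,0,2.5,0,0,0],
    [0,0,-1,3,0,0,0],
    [0,0,-2,3,0,0,0],
    [0,0,-3,3,0,0,0],
    [0,0,-4,3,0,0,0],
    [0,0,-5,3,0,0,0],
    [0,0,-5,3,0,0,0],
    [0,0,-5,3,0,0,0]
  ]
}}

```text
clock: 5.65
tcp_pos: [548.0, -76.8, 201.8]
ee_rot: [-3.14, -0.088, -0.0]
contact_force: [-0.4, 0.4, 0.1]
finger_gap: 0.005
grip_force: 0.0
```

```bash
python3 - <<'E'
from h import *
check('s4.png',67.)
a=cv2.cvtColor(cv2.imread('pics/s4.png'),4);b=grab('top','t4.png')
P=[]
for c,bs,bt in(('yellow',(190,260,230,290),(200,160,225,180)),('red',(200,275,248,320),(180,172,225,200))):
    u,_=seg(a,c,bs);v,sv=seg(b,c,bt);p,e=tri(u,v);P.append(p);print(c,u,v,sv,p.round(1),e)
print('to go',(P[0]-P[1])@YB)
B=cv2.resize(b[155:245,135:255],None,fx=6,fy=6,interpolation=2);cv2.imwrite('pics/z4.png',B[...,::-1])
E
```

```text
red [232.  284.7] [220, 281, 25, 9, 132] [598.1  98.9  67. ] to go (pointer, +y box) 0.3
5.7 [548.1 -75.7 201.7] [0.2 0.1 0.4]
yellow [208.39593909 276.07614213] [211.63291139 169.96202532] [208, 165, 8, 11, 79] [629.  101.   76.6] 1.3146733045860681
red [232.03030303 284.67424242] [213.23913043 185.84782609] [212, 179, 4, 14, 46] [597.4  98.9  67.1] 1.2410919926042923
to go 0.24936423389365456
```

View pics/z4.png

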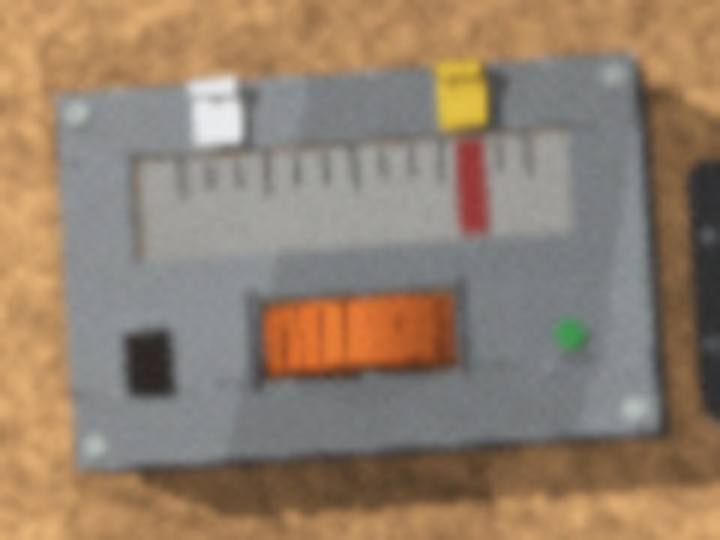

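```bash
python3 -c "
from bench import ticket
print(ticket.close_job())"
```

```text
the job is handed in; nothing more can be done
None
```

I rolled the orange thumbwheel until its red pointer stood level with the yellow clip, measured within about 1 mm from both cameras. The arm never touched the blue-wheel box, and the job was handed in at about 5.8 s of the 32 s allowed.

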